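# Stop a sampler's base plate rocking

## Task

The sampler's base plate rocks on its levelling frame: press down on its corners one at a time with the fingertips to find the one that gives, pushing that corner right down, and let it come back up. Then press that corner's raised shim fully flat and leave the other three shims standing up. Do not lift or shift the plate or grasp anything, and do not disturb the things standing around.

Things in the scene. Friction and masses are not known exactly. Their poses are not given: they have to be found in the camera images.
- frame_center (a point): Centre of the dark steel levelling frame fixed to the bench, on top of its base slab (170 mm in x, 176 mm in y, 12 mm tall). Axes x = from its near to its far side, y = towards its left shims, z up. Four ledges, 24 mm tall, stand out of its left and right sides under the shims.
- plate_center (a point): Centre of the aluminium base plate's top face, 38 mm above the bench. The plate, 150 mm (x) by 170 mm (y) by 10 mm, 2.4 to 3.6 kg, lies loose on four hidden corner supports, held by its weight only; same axes as the frame. A white and grey round-topped sampler turret, 78 by 84 mm and 44 mm tall, is fixed on its middle.
- corner_nl (a point): Place to press on the plate's near left corner (near = towards the robot, left = the robot's left): on its top face, 60 mm in x and 70 mm in y from the centre, marked by a thin 18 mm steel disc. Three corners are solid; one, any of the four, is sprung: it starts to give at about 2 N, is 5 mm down at 4 to 7 N, and comes back up when let go.
- corner_nr (a point): Place to press on the plate's near right corner (near = towards the robot, left = the robot's left): on its top face, 60 mm in x and 70 mm in y from the centre, marked by a thin 18 mm steel disc. Three corners are solid; one, any of the four, is sprung: it starts to give at about 2 N, is 5 mm down at 4 to 7 N, and comes back up when let go.
- corner_fl (a point): Place to press on the plate's far left corner (near = towards the robot, left = the robot's left): on its top face, 60 mm in x and 70 mm in y from the centre, marked by a thin 18 mm steel disc. Three corners are solid; one, any of the four, is sprung: it starts to give at about 2 N, is 5 mm down at 4 to 7 N, and comes back up when let go.
- corner_fr (a point): Place to press on the plate's far right corner (near = towards the robot, left = the robot's left): on its top face, 60 mm in x and 70 mm in y from the centre, marked by a thin 18 mm steel disc. Three corners are solid; one, any of the four, is sprung: it starts to give at about 2 N, is 5 mm down at 4 to 7 N, and comes back up when let go.
- shim_nl_press (a point): Press point on the near left corner's shim: top of a smooth aluminium leaf 28 mm wide, 40 mm long, 3 mm thick, hinged 26 mm above the bench, 12 mm outside the plate's left edge, slanting up away from it. The point is 30 mm from the hinge, 41 to 46 mm above the bench raised, 27.5 mm flat. Up to 9 N pushes it down; it stays where left; flat, its toe fills the gap under the corner.
- shim_nr_press (a point): Press point on the near right corner's shim: top of a smooth aluminium leaf 28 mm wide, 40 mm long, 3 mm thick, hinged 26 mm above the bench, 12 mm outside the plate's right edge, slanting up away from it. The point is 30 mm from the hinge, 41 to 46 mm above the bench raised, 27.5 mm flat. Up to 9 N pushes it down; it stays where left; flat, its toe fills the gap under the corner.
- shim_fl_press (a point): Press point on the far left corner's shim: top of a smooth aluminium leaf 28 mm wide, 40 mm long, 3 mm thick, hinged 26 mm above the bench, 12 mm outside the plate's left edge, slanting up away from it. The point is 30 mm from the hinge, 41 to 46 mm above the bench raised, 27.5 mm flat. Up to 9 N pushes it down; it stays where left; flat, its toe fills the gap under the corner.
- shim_fr_press (a point): Press point on the far right corner's shim: top of a smooth aluminium leaf 28 mm wide, 40 mm long, 3 mm thick, hinged 26 mm above the bench, 12 mm outside the plate's right edge, slanting up away from it. The point is 30 mm from the hinge, 41 to 46 mm above the bench raised, 27.5 mm flat. Up to 9 N pushes it down; it stays where left; flat, its toe fills the gap under the corner.
- shim_nl (a joint): Hinge of the near left shim, rad: 0 = fully raised (37 degrees up), 0.65 = flat on its ledge. Starts between 0 and 0.1.
- shim_nr (a joint): Hinge of the near right shim, rad: 0 = fully raised (37 degrees up), 0.65 = flat on its ledge. Starts between 0 and 0.1.
- shim_fl (a joint): Hinge of the far left shim, rad: 0 = fully raised (37 degrees up), 0.65 = flat on its ledge. Starts between 0 and 0.1.
- shim_fr (a joint): Hinge of the far right shim, rad: 0 = fully raised (37 degrees up), 0.65 = flat on its ledge. Starts between 0 and 0.1.
- pin_nl (a joint): Brass witness pin under the near left corner, m down: starts at 0; when that corner sinks it is pushed down 4 to 5 mm and stays there. A 10 mm brass tag on it shows at the near edge of the frame. Not to be touched itself.
- pin_nr (a joint): Brass witness pin under the near right corner, m down: starts at 0; when that corner sinks it is pushed down 4 to 5 mm and stays there. A 10 mm brass tag on it shows at the near edge of the frame. Not to be touched itself.
- pin_fl (a joint): Brass witness pin under the far left corner, m down: starts at 0; when that corner sinks it is pushed down 4 to 5 mm and stays there. A 10 mm brass tag on it shows at the far edge of the frame. Not to be touched itself.
- pin_fr (a joint): Brass witness pin under the far right corner, m down: starts at 0; when that corner sinks it is pushed down 4 to 5 mm and stays there. A 10 mm brass tag on it shows at the far edge of the frame. Not to be touched itself.
- vial: Bystander: small amber glass vial, 22 mm across, 38 mm tall, standing between the two left shims; origin at its underside.
- spare_foot: Bystander: spare steel levelling foot, 32 mm across, 34 mm tall, standing between the two right shims; origin at its underside.
- wash_bottle: Bystander: white wash bottle, 66 mm across, 170 mm tall, on the left of the bench; origin at its underside.
- reagent: Bystander: small glass reagent bottle, 48 mm across, 85 mm tall, beyond the frame; origin at its underside.
- screwdriver: Bystander: screwdriver lying on the right of the bench; origin at its underside, about its middle.
- wrench: Bystander: steel wrench lying on the left of the bench; origin at its underside, about its middle.
Not all that is in view belongs to the job. What is shaped like the part that bears plate_center but orange is not meant.

How it is judged:
On the way, in this order (a step that is already met when the one before it is completed fails the run):
1. the corner that gives has been pressed right down (its witness pin has gone down) (value of joint any of pin_nl, pin_nr, pin_fl, pin_fr above 0.0025 m), for 0.1 s.
2. the shim of that same corner is flat (((value of joint pin_nl above 0.0025 m and value of joint shim_nl above 0.56 rad) or (value of joint pin_nr above 0.0025 m and value of joint shim_nr above 0.56 rad) or (value of joint pin_fl above 0.0025 m and value of joint shim_fl above 0.56 rad) or (value of joint pin_fr above 0.0025 m and value of joint shim_fr above 0.56 rad))), for 0.2 s.
At the end, for the whole second after the job is handed in: The giving corner's shim is flat (over 0.56 of 0.65 rad), its pin down over 2.5 mm; the other shims are up (under 0.25 rad); the plate is level within 0.02 rad and within 12 mm of its start; bystanders are within 30 mm of theirs, those that stood upright within 0.3 rad (((value of joint pin_nl above 0.0025 m and value of joint shim_nl above 0.56 rad and value of joint each of shim_nr, shim_fl, shim_fr below 0.25 rad) or (value of joint pin_nr above 0.0025 m and value of joint shim_nr above 0.56 rad and value of joint each of shim_nl, shim_fl, shim_fr below 0.25 rad) or (value of joint pin_fl above 0.0025 m and value of joint shim_fl above 0.56 rad and value of joint each of shim_nl, shim_nr, shim_fr below 0.25 rad) or (value of joint pin_fr above 0.0025 m and value of joint shim_fr above 0.56 rad and value of joint each of shim_nl, shim_nr, shim_fl below 0.25 rad)) and angle between plate_center's own z axis and vertical below 0.02 rad and distance of plate_center from where it was at the start of the episode below 0.012 m and distance of each of vial, spare_foot, wash_bottle, reagent, screwdriver, wrench from where it was at the start of the episode below 0.03 m and angle between each of vial, spare_foot, wash_bottle, reagent's own z axis and vertical below 0.3 rad); the robot touches nothing.
It fails at once if a shim is pressed down although its corner has not been found to give ((value of joint shim_nl above 0.3 rad and value of joint pin_nl below 0.0025 m) or (value of joint shim_nr above 0.3 rad and value of joint pin_nr below 0.0025 m) or (value of joint shim_fl above 0.3 rad and value of joint pin_fl below 0.0025 m) or (value of joint shim_fr above 0.3 rad and value of joint pin_fr below 0.0025 m)).
It fails at once if the plate is lifted or shifted by over 15 mm (distance of plate_center from where it was at the start of the episode above 0.015 m).
It fails at once if a bystander is lifted, carried or pushed (moved over 40 mm or raised over 25 mm) (distance of any of vial, spare_foot, wash_bottle, reagent, screwdriver, wrench from where it was at the start of the episode above 0.04 m or height (world z) of any of vial, spare_foot, wash_bottle, reagent, screwdriver, wrench above 0.025 m).
It also fails if it takes over 54 s, if anything falls off the work surface, if the arm or the gripper's body presses on something with over 40 N, if the wrist force passes 120 N, or if a joint passes its speed limit or range.

## Robot

A 6-joint arm with a two-finger parallel gripper is mounted at the origin on the work surface. World frame = base frame: x ahead of the robot, y to its left, z up, the work surface at z = 0. Lengths are in m, angles in rad, forces in N, time in s.
With the tool pointing down it reaches from about 0.4 to 0.825 m from the base axis. Payload 7 kg.
Tool frame: the origin (TCP) lies between the finger pads; the fingertips stand 25 mm ahead of it and the grasp point (between the pads) lies 6 mm ahead of it (arm.tip_extent is the z of the fingertips in the tool frame, in m); z points along the fingers, x is the direction in which the jaws open and shut, and the axes are right-handed (so a half turn about z gives the same grasp; the last joint's range is limited). The gripper opens to 88 mm and grips with 3 to 60 N. Pads are 19 mm wide; open, the fingers measure 130 mm over their backs; the gripper's body (78 mm by 193 mm) begins 47 mm behind the grasp point.
Start: joints at [1.572, 0.359, 0.012, 0, -1.224, -0.288], TCP at [0.191, 0.647, 0.252] pointing down, gripper open.
Joint ranges: [-3.07, 3.07], [-1.43, 2.12], [-1.02, 1.25], [-3.03, 1.67], [-3.05, -0], [-3.03, 3.03]. Speed limits (rad/s): [2.39, 2.39, 3.01, 3.14, 3.14, 3.14].

## Interface

Orientations are given as [roll, pitch, yaw] about the fixed x, y, z axes, in that order (R = Rz(yaw) Ry(pitch) Rx(roll)).
In Python, from station import monitor, grab_frame, job_done, arm gives the robot as it stands.
- The arm moves only by the shell command python3 -m jog 'ROWS' [FORCE]. ROWS is JSON, a list that holds one entry, the list of rows, each a list of 7 numbers: the shift along the world's x, y, z in m, then the turn, a rotation vector about the world's x, y, z in rad, then the opening, from 0 (shut) to 1 (fully open). In form: [[[dx, dy, dz, ax, ay, az, claw], ...]]. A call has 1 to 20 rows; each row shifts and turns the commanded pose from where the row before left it; what a row does not reach is not made up. A row lasts 1/8 s, in which the tool goes at most 62.5 mm and 10.7 degrees, less where a joint would pass 70% of its speed; a pose out of reach is approached as far as the arm can. A call is refused whole if a number of a shift passes 0.0625 or a number of a turn 0.188, either way. A call with a gripper value outside its range is refused whole. The fingers move at their own pace and stop on an object; FORCE is the grip in N (left out, the last holds). Time passes only in rows, so rows that do not move let the fingers close. It gives the time, the measured TCP pose, the force and the opening at its end, in the units of the state.
- monitor.get_state(): the state, without advancing time (a new reading comes with each control period).
- grab_frame(name): name is "scene" or "top" or "wrist"; returns a dict with "pixels" (480x640x3 uint8, red, green, blue), "K" (3x3 intrinsics, pixels), "k1" (the pictures are not rectified: a ray, as slopes to the right and down, at radius r is drawn at 1 + k1 r^2 times it, then the intrinsics apply), "view" (4x4, takes a point from world to camera coordinates); the wrist camera has in their place "hand_eye" (4x4, takes a point from camera to tool coordinates, whose origin is the TCP and whose axes are the tool frame's). Camera axes: x right, y down, z forward; pixel columns grow to the right and rows downward; lengths in m; the calibration is good to about 2 mm. A picture is of the moment at which its call begins: read the wrist's pose just before it. There is no depth.
- job_done(): hands the job in, once; it reports no verdict.
The state is a dict: "t": time; "q": joint angles; "qd": joint speeds; "joint_efforts": joint torques, N m; "eef_pos": TCP position; "ee_rot": TCP orientation; "force": force on the tool from outside, world axes, zero at the start; "moment": the same for the moment, N m; "width": finger opening in m.
Only numpy, scipy, OpenCV 4.12 (cv2) and the standard library are available. Lean on these libraries where they do the work, as an engineer would, in place of code of your own. Each camera call takes 0.05 s, during which the arm holds its last target.

## Working session

There is one attempt and no reset: what is moved stays moved. The work goes in short steps, Python scripts to look and compute and a shell command to move; the robot and the scene stay as the last step left them, time stands still between calls to the robot, and variables do not carry over. Pictures are saved under pics/ and viewed, and the job is handed in when it is done.

```bash
ls; mkdir -p pics; python3 - <<'E'
from station import monitor, grab_frame, arm
import cv2,pickle
print(monitor.get_state(), arm.tip_extent)
for n in ["scene","top","wrist"]:
    f=grab_frame(n); pickle.dump(f,open(f"pics/{n}0.pkl","wb"))
    cv2.imwrite(f"pics/{n}0.png",f["pixels"][:,:,::-1]); print(n,{k:v for k,v in f.items() if k!="pixels"})
E
```

```text
pics
{'t': 0.0, 'q': array([ 1.57208536e+00,  3.59382150e-01,  1.10778091e-02, -3.15723349e-04,
       -1.22409382e+00, -2.88088672e-01]), 'qd': array([ 2.57564160e-05, -3.71820997e-04, -1.46639960e-03,  1.43796158e-03,
       -1.14899391e-03,  4.84649494e-06]), 'joint_efforts': array([ 9.52390910e-04, -5.82702184e+01,  2.93053508e+01,  6.99750692e+00,
        6.82327125e-03, -1.58855987e-04]), 'eef_pos': array([0.19086131, 0.64700278, 0.25064016]), 'ee_rot': array([-3.14142207e+00, -1.62014874e-03, -1.85770362e+00]), 'force': array([-0.40347487,  0.11401847, -0.01143186]), 'moment': array([-0.03710511, -0.00393859, -0.05700814]), 'width': 0.0877330273604255} 0.025
scene {'K': array([[540.14414934,   0.        , 321.41954707],
       [  0.        , 540.14414934, 234.28012697],
       [  0.        ,   0.        ,   1.        ]]), 'k1': 0.018642608154302315, 'view': array([[ 0.6808441 ,  0.73237374, -0.00894546, -0.37520269],
       [ 0.58322414, -0.54949587, -0.5982507 , -0.28729098],
       [-0.4430586 ,  0.40209824, -0.80125906,  1.44148132],
       [ 0.        ,  0.        ,  0.   
[... 415 characters left out ...]
02, -9.46656061e-04, -9.98005341e-01,
         1.54555926e+00],
       [ 0.00000000e+00,  0.00000000e+00,  0.00000000e+00,
         1.00000000e+00]])}
wrist {'K': array([[376.71550794,   0.        , 320.85234477],
       [  0.        , 376.71550794, 240.657052  ],
       [  0.        ,   0.        ,   1.        ]]), 'k1': -0.022196887991016424, 'hand_eye': array([[ 9.99998778e-01,  1.55603279e-03,  1.53205722e-04,
         1.83552684e-04],
       [-1.53926616e-03,  9.62521213e-01,  2.71202039e-01,
        -7.37086785e-02],
       [ 2.74535508e-04, -2.71201943e-01,  9.62522431e-01,
        -1.33436497e-01],
       [ 0.00000000e+00,  0.00000000e+00,  0.00000000e+00,
         1.00000000e+00]])}
```

View pics/scene0.png

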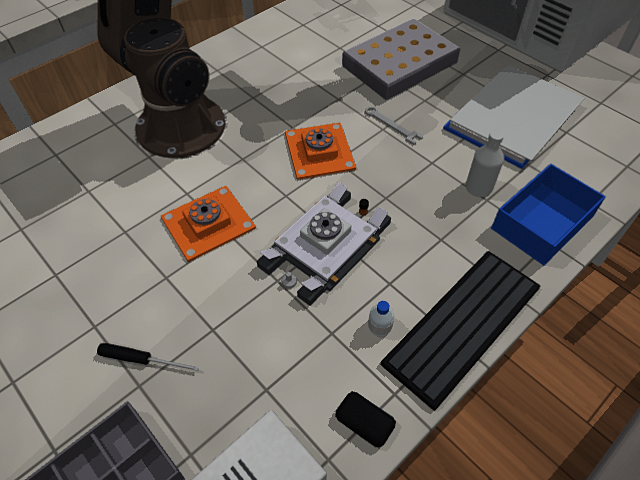

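View pics/top0.png

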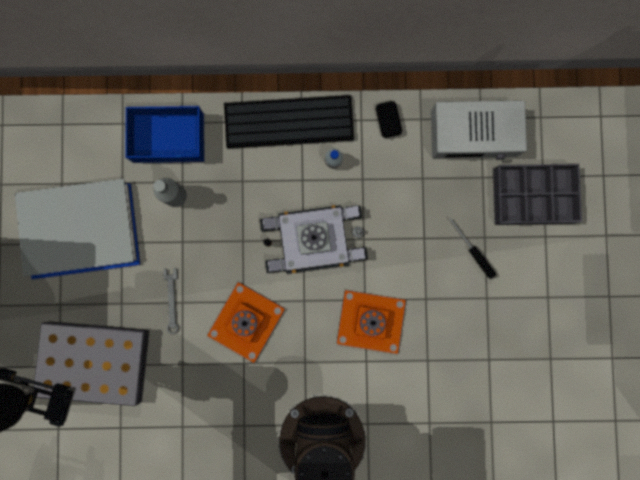

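The scene view shows the white plate and turret at about (325,228). The top view shows it at about (314,238), with shims at its left and right ends. I'll zoom in next.

```bash
cat > h.py <<'E'
import numpy as np,cv2
def ray(f,u,v,pose=None):
    """origin, dir in world for a pixel"""
    K=f["K"]; d=np.array([f["k1"],0,0,0,0.])
    p=cv2.undistortPoints(np.array([[[u,v]]],float),K,d)[0,0]
    c=np.array([p[0],p[1],1.])
    if pose is None:
        T=np.linalg.inv(f["view"])
    else: T=pose@f["hand_eye"]
    return T[:3,3],T[:3,:3]@c
def onz(f,u,v,z,pose=None):
    o,d=ray(f,u,v,pose); return o+d*(z-o[2])/d[2]
def tcp(s):
    from scipy.spatial.transform import Rotation as R
    T=np.eye(4);T[:3,:3]=R.from_euler("xyz",s["ee_rot"]).as_matrix();T[:3,3]=s["eef_pos"];return T
def proj(f,P,pose=None):
    V=f["view"] if pose is None else np.linalg.inv(pose@f["hand_eye"])
    return cv2.projectPoints(np.array(P,float).reshape(-1,1,3),cv2.Rodrigues(V[:3,:3])[0],V[:3,3],f["K"],np.array([f["k1"],0,0,0,0.]))[0].reshape(-1,2)
E
python3 - <<'E'
import pickle,cv2,numpy as np
from h import *
f=pickle.load(open("pics/top0.pkl","rb"))
c=f["pixels"][180:300,240:400]
cv2.imwrite("pics/topc.png",cv2.resize(c,(800,600),interpolation=cv2.INTER_CUBIC)[:,:,::-1])
g=pickle.load(open("pics/scene0.pkl","rb"))
c=g["pixels"][170:320,245:405]
cv2.imwrite("pics/scenec.png",cv2.resize(c,(640,600),interpolation=cv2.INTER_CUBIC)[:,:,::-1])
print(onz(f,314,238,.038))
E
```

```text
[0.54919436 0.01309665 0.038     ]
```

View pics/topc.png

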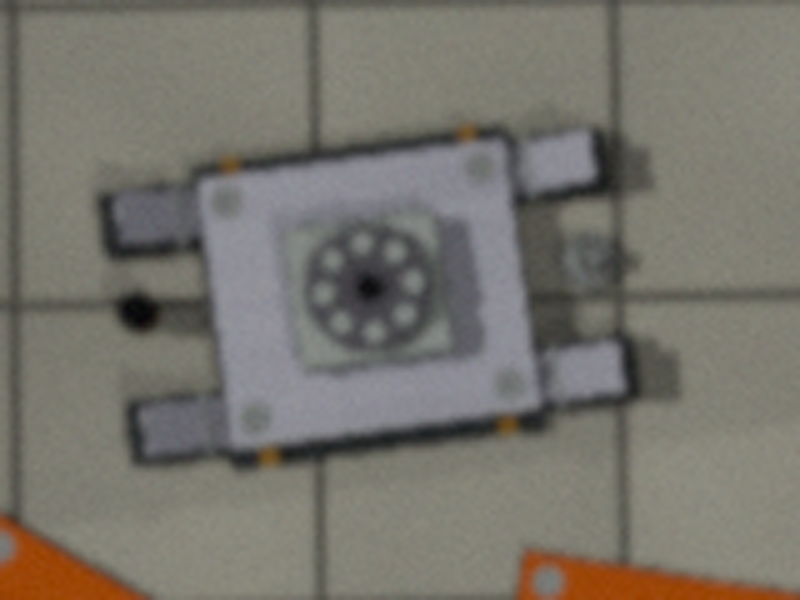

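View pics/scenec.png

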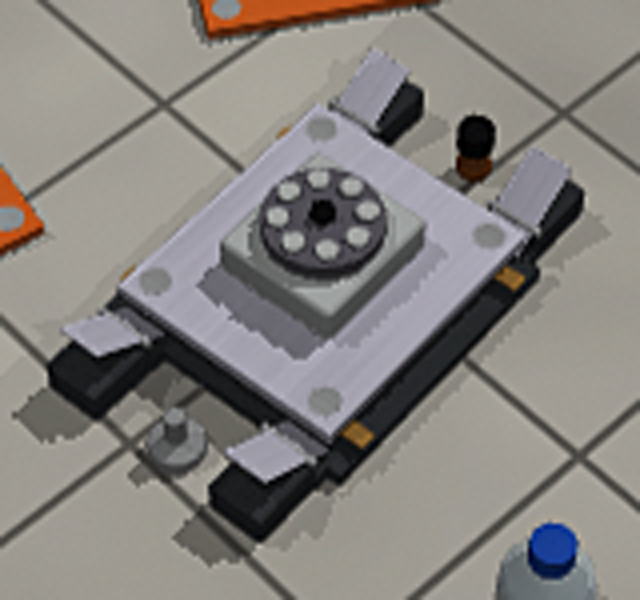

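The zoomed crops show all four discs (top crop: FL 228,203; FR 480,168; NL 256,418; NR 509,382), the raised shims outside them, and the brass tags. Next I'll fit the pose from both views.

```bash
python3 - <<'E'
import pickle,numpy as np
from h import *
f=pickle.load(open("pics/top0.pkl","rb"));g=pickle.load(open("pics/scene0.pkl","rb"))
N=["nl","nr","fl","fr"]
L=np.array([[-.06,.07],[-.06,-.07],[.06,.07],[.06,-.07]])
T=np.array([[256,418],[509,382],[228,203],[480,168.]]); T=(T+.5)/5-.5+[240,180]
S=np.array([[321,128],[155,281],[488,236],[324,400.]]); S=(S+.5)/4-.5+[245,170]
def fit(P):
    c=P.mean(0); A=P-c
    a=np.arctan2((L[:,0]*A[:,1]-L[:,1]*A[:,0]).sum(),(L*A).sum()); R=np.array([[np.cos(a),-np.sin(a)],[np.sin(a),np.cos(a)]])
    return c,a,R,np.abs(L@R.T+c-P).max()
Ps=[]
for n,F,U in(("top",f,T),("scene",g,S)):
    P=np.array([onz(F,*u,.038)[:2] for u in U]);Ps.append(P);c,a,R,e=fit(P);print(n,c.round(4),a.round(4),e.round(4))
c,a,R,e=fit((Ps[0]+Ps[1])/2)
print("avg",c,a)
for n,l in zip(N,L):print("corner",n,(R@l+c).round(4))
for n,l in zip(N,L):
    s=np.sign(l[1]);print("shim",n,[(R@np.array([l[0],s*(.085+.012+k)])+c).round(4) for k in(0,.024,.030,.032)])
import numpy as np
from scipy.spatial.transform import Rotation
E
```

```text
top [0.549  0.0151] 0.1217 0.0011
scene [0.5463 0.0163] 0.119 0.0005
avg [0.54764285 0.01571625] 0.1203360714473802
corner nl [0.4797 0.078 ]
corner nr [ 0.4965 -0.061 ]
corner fl [0.5988 0.0924]
corner fr [ 0.6156 -0.0466]
shim nl [array([0.4764, 0.1048]), array([0.4736, 0.1286]), array([0.4728, 0.1346]), array([0.4726, 0.1366])]
shim nr [array([ 0.4997, -0.0878]), array([ 0.5026, -0.1116]), array([ 0.5033, -0.1176]), array([ 0.5036, -0.1196])]
shim fl [array([0.5956, 0.1192]), array([0.5927, 0.143 ]), array([0.592, 0.149]), array([0.5917, 0.151 ])]
shim fr [array([ 0.6189, -0.0734]), array([ 0.6217, -0.0972]), array([ 0.6225, -0.1032]), array([ 0.6227, -0.1051])]
```

```bash
python3 -m jog '[[[0.02,-0.04,0,0,0,-0.073,0],[0.02,-0.04,0,0,0,-0.073,0],[0.02,-0.04,0,0,0,-0.073,0],[0.02,-0.04,0,0,0,-0.073,0],[0.02,-0.04,0,0,0,-0.073,0],[0.02,-0.04,0,0,0,-0.073,0],[0.02,-0.04,0,0,0,-0.073,0],[0.02,-0.04,0,0,0,-0.073,0],[0.02,-0.04,0,0,0,-0.073,0],[0.02,-0.04,0,0,0,-0.073,0],[0.02,-0.04,0,0,0,-0.073,0],[0.02,-0.04,0,0,0,-0.073,0],[0.02,-0.04,0,0,0,-0.073,0],[0.02,-0.04,0,0,0,-0.073,0],[0.02,-0.04,0,0,0,-0.073,0],[0.02,-0.03,0,0,0,-0.068,0],[0,0,0,0,0,0,0],[0,0,0,0,0,0,0]]]' 20; python3 - <<'E'
from station import monitor, grab_frame
import cv2,pickle
s=monitor.get_state();f=grab_frame("wrist");pickle.dump((s,f),open("pics/w1.pkl","wb"))
cv2.imwrite("pics/w1.png",f["pixels"][:,:,::-1]);print(s["eef_pos"],s["ee_rot"],s["force"],s["width"])
E
```

```text
t: 2.4
eef_pos: [0.5107, 0.0173, 0.2513]
ee_rot: [3.142, -0.001, -3.021]
force: [-0.9, 0.1, 0.2]
width: 0.0006
[0.51065777 0.01731943 0.25129118] [ 3.14153188e+00 -5.81416747e-04 -3.02085535e+00] [-0.91791162  0.10058268  0.21688162] 0.0006383669320545655
```

View pics/w1.png

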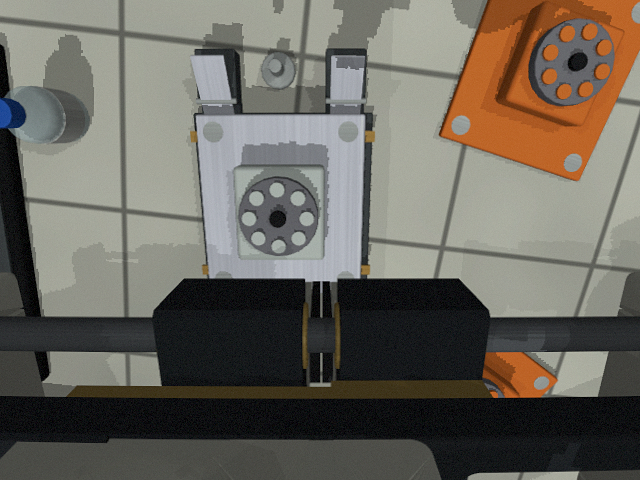

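The wrist view shows FR disc (213,131), NR disc (348,131), and FL/NL at about (223,276)/(346,276), partly hidden by the fingers. I'll cross-check the pose and see how large the fingers appear.

```bash
python3 - <<'E'
import pickle,numpy as np
from h import *
s,f=pickle.load(open("pics/w1.pkl","rb"));T=tcp(s)
for u in [(213,131.5),(348,131.5)]: print(onz(f,*u,.038,T).round(4))
def t(p):return (T@np.r_[p,1])[:3]
pts=[(0,0,.025),(.021,0,.025),(-.021,0,.025),(.021,-.0095,.025),(.021,-.0095,0),(.021,-.0095,-.03),(.0,.0095,.025),(.09,-.039,-.041),(-.1,.039,-.041)]
for p in pts: print(p,proj(f,[t(p)],T).round(0))
E
```

```text
[ 0.6151 -0.0468  0.038 ]
[ 0.4963 -0.0612  0.038 ]
(0, 0, 0.025) [[322. 301.]]
(0.021, 0, 0.025) [[368. 301.]]
(-0.021, 0, 0.025) [[276. 301.]]
(0.021, -0.0095, 0.025) [[369. 282.]]
(0.021, -0.0095, 0) [[377. 306.]]
(0.021, -0.0095, -0.03) [[390. 348.]]
(0.0, 0.0095, 0.025) [[322. 320.]]
(0.09, -0.039, -0.041) [[661. 271.]]
(-0.1, 0.039, -0.041) [[ 15. 496.]]
```

View pics/wrist0.png

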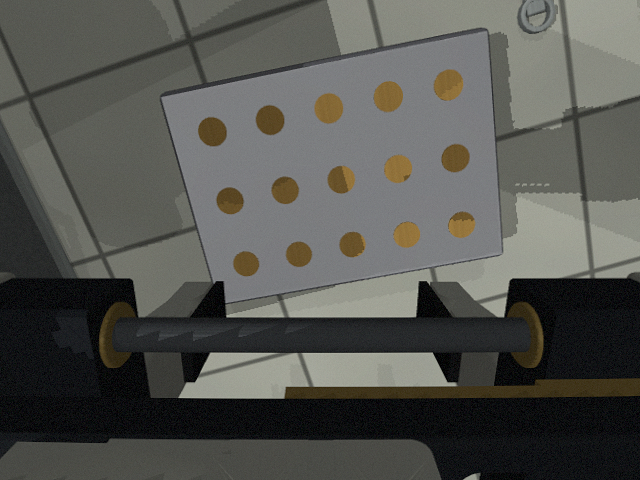

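```bash
python3 - <<'E'
import pickle,cv2
s,f=pickle.load(open("pics/w1.pkl","rb"))
cv2.imwrite("pics/w1c.png",cv2.resize(f["pixels"][260:410,140:500],(800,333),interpolation=cv2.INTER_CUBIC)[:,:,::-1])
from station import grab_frame
for n,b in(("scene",(60,330,200,500)),("top",(150,330,200,440))):
    g=grab_frame(n)["pixels"];a=b
    cv2.imwrite(f"pics/{n}2.png",cv2.resize(g[a[0]:a[1],a[2]:a[3]],None,fx=2.2,fy=2.2,interpolation=cv2.INTER_CUBIC)[:,:,::-1])
E
```

```text
(no output)
```

View pics/w1c.png

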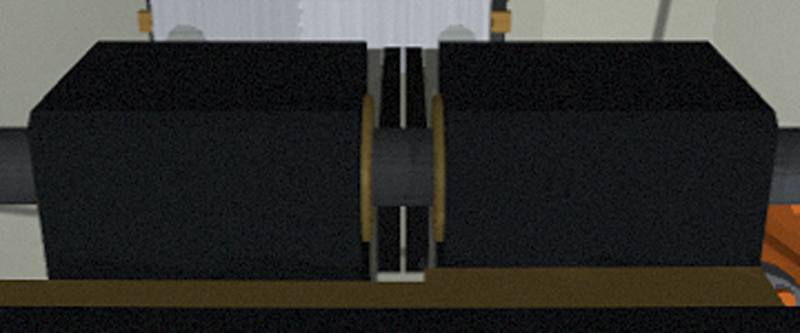

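View pics/scene2.png

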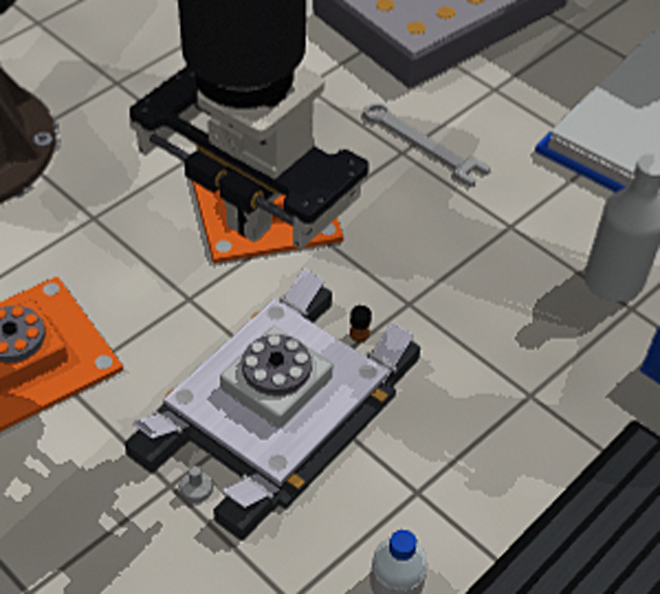

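The wrist view agrees with the fit to within 1 mm. The big black blocks are carriages well above the tips, so the fingers will clear. Next, the near left corner: I'll hover, then press gently.

```bash
python3 -m jog '[[[-0.0155,0.03,0,0,0,0,0],[-0.0155,0.031,0,0,0,0,0],[0,0,-0.045,0,0,0,0],[0,0,-0.045,0,0,0,0],[0,0,-0.045,0,0,0,0],[0,0,-0.04,0,0,0,0],[0,0,0,0,0,0,0],[0,0,0,0,0,0,0]]]' ; python3 -m jog '[[[0,0,-0.002,0,0,0,0],[0,0,-0.002,0,0,0,0],[0,0,-0.002,0,0,0,0],[0,0,-0.002,0,0,0,0],[0,0,-0.001,0,0,0,0],[0,0,0,0,0,0,0]]]'
```

```text
t: 3.55
eef_pos: [0.4807, 0.0792, 0.0779]
ee_rot: [3.141, 0.001, -3.019]
force: [0.6, -0.1, 0.8]
width: 0.0005
t: 4.3
eef_pos: [0.4799, 0.0783, 0.0674]
ee_rot: [-3.141, -0.0, -3.021]
force: [0.8, 0.1, 0.6]
width: 0.0005
```

```bash
python3 -m jog '[[[0,0,-0.001,0,0,0,0],[0,0,-0.001,0,0,0,0],[0,0,-0.001,0,0,0,0],[0,0,0,0,0,0,0]]]'; python3 -m jog '[[[0,0,-0.001,0,0,0,0],[0,0,0,0,0,0,0]]]'; python3 -m jog '[[[0,0,-0.001,0,0,0,0],[0,0,0,0,0,0,0]]]'
```

```text
t: 4.8
eef_pos: [0.4799, 0.0784, 0.0645]
ee_rot: [-3.142, -0.0, -3.021]
force: [-0.0, 0.0, -0.1]
width: 0.0004
t: 5.05
eef_pos: [0.4799, 0.0784, 0.0635]
ee_rot: [-3.142, -0.0, -3.021]
force: [0.2, 1.0, -0.9]
width: 0.0002
t: 5.3
eef_pos: [0.48, 0.0784, 0.0632]
ee_rot: [-3.141, 0.0, -3.02]
force: [-2.9, -0.0, 9.5]
width: 0.0002
```

Near left is solid: 9.5 N with no travel. Next is near right.

```bash
python3 -m jog '[[[0,0,0.03,0,0,0,0],[0,0,0.04,0,0,0,0],[0.006,-0.045,0,0,0,0,0],[0.006,-0.05,0,0,0,0,0],[0.005,-0.044,0,0,0,0,0],[0,0,-0.025,0,0,0,0],[0,0,-0.025,0,0,0,0],[0,0,-0.012,0,0,0,0],[0,0,0,0,0,0,0],[0,0,0,0,0,0,0]]]' ; python3 -m jog '[[[0,0,-0.002,0,0,0,0],[0,0,-0.002,0,0,0,0],[0,0,-0.001,0,0,0,0],[0,0,0,0,0,0,0]]]'
```

```text
t: 6.55
eef_pos: [0.4976, -0.0603, 0.0713]
ee_rot: [-3.142, 0.001, -3.02]
force: [0.4, 0.3, 0.6]
width: 0.0003
t: 7.05
eef_pos: [0.4969, -0.0606, 0.0655]
ee_rot: [-3.142, -0.0, -3.021]
force: [0.7, 0.2, -0.8]
width: 0.0005
```

```bash
python3 -m jog '[[[0,0,-0.001,0,0,0,0],[0,0,-0.001,0,0,0,0],[0,0,0,0,0,0,0]]]'; python3 -m jog '[[[0,0,-0.0007,0,0,0,0],[0,0,0,0,0,0,0]]]'; python3 -m jog '[[[0,0,-0.0005,0,0,0,0],[0,0,0,0,0,0,0]]]'
```

```text
t: 7.42
eef_pos: [0.4968, -0.0606, 0.0634]
ee_rot: [-3.142, -0.0, -3.021]
force: [0.4, -0.2, 0.1]
width: 0.0005
t: 7.68
eef_pos: [0.497, -0.0606, 0.0632]
ee_rot: [-3.141, 0.0, -3.02]
force: [-0.2, 0.4, 5.2]
width: 0.0006
t: 7.92
eef_pos: [0.497, -0.0606, 0.0632]
ee_rot: [-3.141, 0.0, -3.02]
force: [-4.3, 1.6, 11.1]
width: 0.0003
```

Near right is solid too (11 N, no travel). Next is far right, about 118 mm further in x.

```bash
python3 -m jog '[[[0,0,0.03,0,0,0,0],[0,0,0.04,0,0,0,0],[0.039,0.0045,0,0,0,0,0],[0.04,0.005,0,0,0,0,0],[0.04,0.0045,0,0,0,0,0],[0,0,-0.025,0,0,0,0],[0,0,-0.025,0,0,0,0],[0,0,-0.012,0,0,0,0],[0,0,0,0,0,0,0],[0,0,0,0,0,0,0]]]' ; python3 -m jog '[[[0,0,-0.002,0,0,0,0],[0,0,-0.002,0,0,0,0],[0,0,-0.001,0,0,0,0],[0,0,0,0,0,0,0]]]';python3 -m jog '[[[0,0,-0.001,0,0,0,0],[0,0,-0.001,0,0,0,0],[0,0,0,0,0,0,0]]]'
```

```text
t: 9.18
eef_pos: [0.6166, -0.0465, 0.0714]
ee_rot: [-3.141, 0.001, -3.02]
force: [-0.2, 0.0, 0.2]
width: 0.0004
t: 9.68
eef_pos: [0.6159, -0.0466, 0.0653]
ee_rot: [-3.142, -0.0, -3.021]
force: [-0.5, 0.3, -0.2]
width: 0.0006
t: 10.05
eef_pos: [0.616, -0.0466, 0.0633]
ee_rot: [-3.142, -0.0, -3.021]
force: [1.6, -0.4, 0.2]
width: 0.0008
```

```bash
python3 -m jog '[[[0,0,-0.0005,0,0,0,0],[0,0,0,0,0,0,0]]]'; python3 -m jog '[[[0,0,-0.0005,0,0,0,0],[0,0,0,0,0,0,0]]]'
```

```text
t: 10.3
eef_pos: [0.616, -0.0466, 0.063]
ee_rot: [-3.142, 0.0, -3.021]
force: [0.3, -0.2, 2.3]
width: 0.0007
t: 10.55
eef_pos: [0.6161, -0.0466, 0.0625]
ee_rot: [-3.142, 0.0, -3.021]
force: [-0.6, -0.7, 2.0]
width: 0.0003
```

This corner gives: about 2 N while still moving. I'll push it right down.

```bash
python3 -m jog '[[[0,0,-0.001,0,0,0,0],[0,0,-0.001,0,0,0,0],[0,0,-0.001,0,0,0,0],[0,0,0,0,0,0,0]]]';python3 -m jog '[[[0,0,-0.001,0,0,0,0],[0,0,-0.001,0,0,0,0],[0,0,0,0,0,0,0]]]'; python3 -m jog '[[[0,0,-0.0005,0,0,0,0],[0,0,-0.0005,0,0,0,0],[0,0,0,0,0,0,0],[0,0,0,0,0,0,0]]]'
```

```text
t: 11.05
eef_pos: [0.6163, -0.0467, 0.0595]
ee_rot: [-3.141, 0.0, -3.02]
force: [0.5, -1.7, 4.4]
width: 0.0001
t: 11.42
eef_pos: [0.6163, -0.0467, 0.0582]
ee_rot: [-3.141, 0.001, -3.02]
force: [-1.7, -1.7, 9.6]
width: 0.0002
t: 11.92
eef_pos: [0.6164, -0.0468, 0.058]
ee_rot: [-3.141, 0.001, -3.02]
force: [-2.8, -1.5, 15.9]
width: 0.0009
```

It bottomed out 5.2 mm down at 16 N. I'll let it rise, move above its shim, and look.

```bash
python3 -m jog '[[[0,0,0.004,0,0,0,0],[0,0,0.004,0,0,0,0],[0,0,0.03,0,0,0,0],[0,0,0.04,0,0,0,0],[0.003,-0.027,0.01,0,0,0,0],[0.003,-0.027,0,0,0,0,0],[0,0,0,0,0,0,0],[0,0,0,0,0,0,0]]]'; python3 - <<'E'
from station import monitor, grab_frame
import cv2,pickle
s=monitor.get_state();print(s["eef_pos"],s["force"])
f=grab_frame("scene");pickle.dump(f,open("pics/s3.pkl","wb"))
g=pickle.load(open("pics/scene0.pkl","rb"))
c=[cv2.resize(x["pixels"][220:310,245:400],(465,270),interpolation=cv2.INTER_CUBIC) for x in(g,f)]
cv2.imwrite("pics/s3.png",cv2.vconcat(c)[:,:,::-1])
E
```

```text
t: 12.92
eef_pos: [0.6215, -0.1003, 0.1436]
ee_rot: [3.141, -0.001, -3.021]
force: [-0.5, 0.8, -0.9]
width: 0.0003
[ 0.62146132 -0.10032646  0.14364319] [-0.46343409  0.79286851 -0.91517096]
```

View pics/s3.png

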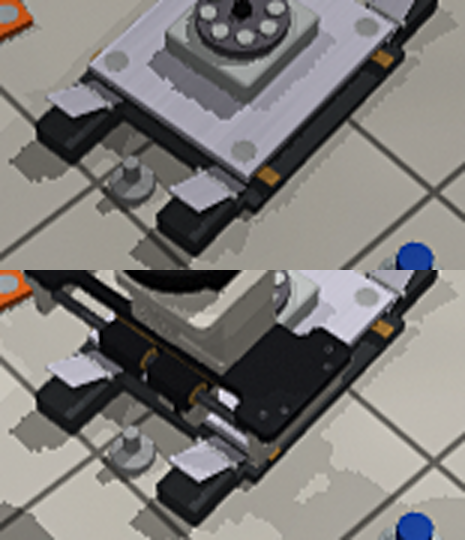

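The FR tag is partly hidden by the gripper, so I'll move aside for a clear look before touching the shim.

```bash
python3 -m jog '[[[-0.05,-0.02,0.05,0,0,0,0],[-0.06,-0.02,0.05,0,0,0,0],[-0.06,-0.02,0.04,0,0,0,0],[0,0,0,0,0,0,0]]]'; python3 - <<'E'
from station import monitor, grab_frame
import cv2,pickle
s=monitor.get_state();print(s["eef_pos"],s["force"])
f=grab_frame("scene");pickle.dump(f,open("pics/s4.pkl","wb"))
g=pickle.load(open("pics/scene0.pkl","rb"))
c=[cv2.resize(x["pixels"][220:310,245:400],(465,270),interpolation=cv2.INTER_CUBIC) for x in(g,f)]
cv2.imwrite("pics/s4.png",cv2.vconcat(c)[:,:,::-1])
E
```

```text
t: 13.48
eef_pos: [0.4814, -0.15, 0.2625]
ee_rot: [-3.141, 0.006, -3.021]
force: [1.1, 0.7, 0.3]
width: 0.0004
[ 0.48144102 -0.14999366  0.26249643] [1.09798593 0.66033432 0.26511979]
```

View pics/s4.png

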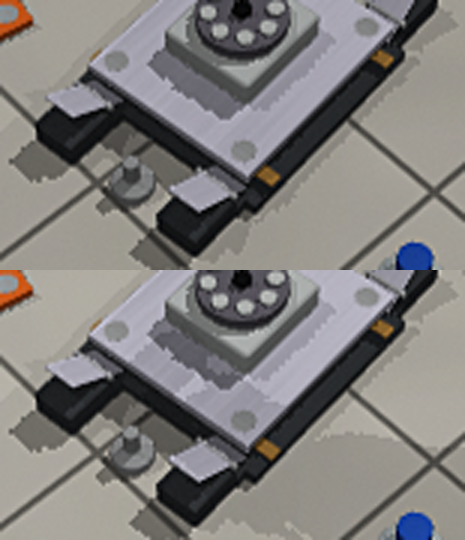

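The FR tag dropped about 1.7 original pixels, roughly 4 mm. The FL tag is unchanged, and the plate's FR disc is back where it started. Now to press the FR shim.

```bash
python3 -m jog '[[[0,0,0,0,0,0,0],[0,0,0,0,0,0,0]]]'
```

```text
t: 13.78
eef_pos: [0.4832, -0.1493, 0.2578]
ee_rot: [3.141, -0.002, -3.02]
force: [0.5, 0.3, 0.4]
width: 0.0005
```

```bash
python3 -m jog '[[[0.035,0.012,0,0,0,0,0],[0.035,0.012,-0.03,0,0,0,0],[0.035,0.012,-0.03,0,0,0,0],[0.034,0.013,-0.03,0,0,0,0],[0,0,-0.03,0,0,0,0],[0,0,-0.03,0,0,0,0],[0,0,-0.018,0,0,0,0],[0,0,0,0,0,0,0],[0,0,0,0,0,0,0]]]'; python3 - <<'E'
from station import grab_frame
import cv2
f=grab_frame("scene")
cv2.imwrite("pics/s5.png",cv2.resize(f["pixels"][200:320,245:405],(800,600),interpolation=cv2.INTER_CUBIC)[:,:,::-1])
E
```

```text
t: 14.9
eef_pos: [0.6226, -0.1008, 0.0919]
ee_rot: [-3.141, 0.001, -3.02]
force: [1.0, -0.2, 0.2]
width: 0.0005
```

View pics/s5.png

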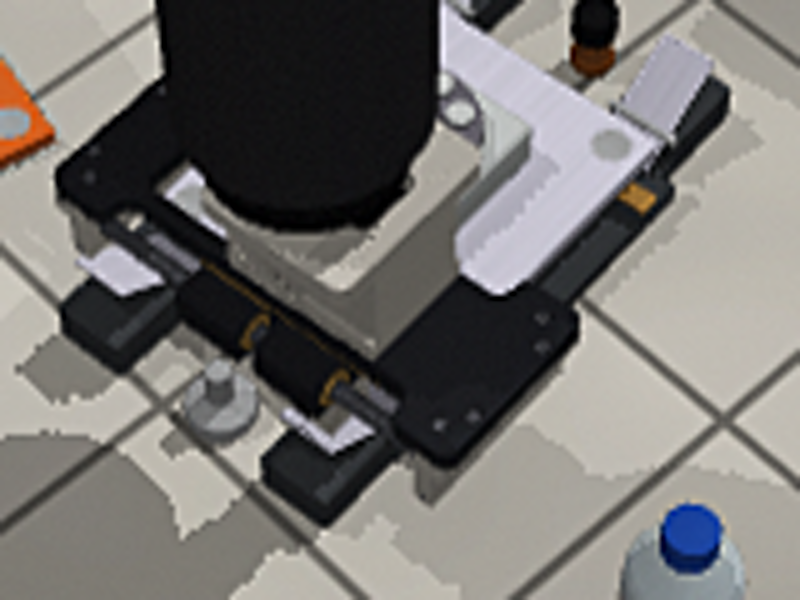

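```bash
python3 -m jog '[[[0,0,-0.005,0,0,0,0],[0,0,-0.005,0,0,0,0],[0,0,-0.005,0,0,0,0],[0,0,-0.003,0,0,0,0],[0,0,-0.003,0,0,0,0],[0,0,0,0,0,0,0]]]';python3 -m jog '[[[0,0,-0.003,0,0,0,0],[0,0,-0.003,0,0,0,0],[0,0,-0.003,0,0,0,0],[0,0,-0.003,0,0,0,0],[0,0,0,0,0,0,0]]]'
```

```text
t: 15.7
eef_pos: [0.6222, -0.1015, 0.0708]
ee_rot: [-3.141, 0.001, -3.02]
force: [-1.3, -2.7, 6.0]
width: 0.0006
t: 16.32
eef_pos: [0.6231, -0.1013, 0.0591]
ee_rot: [-3.141, 0.002, -3.02]
force: [0.3, -2.2, 4.7]
width: -0.0001
```

```bash
python3 -m jog '[[[0,0,-0.002,0,0,0,0],[0,0,-0.002,0,0,0,0],[0,0,-0.001,0,0,0,0],[0,0,0,0,0,0,0]]]';python3 -m jog '[[[0,0,-0.001,0,0,0,0],[0,0,-0.001,0,0,0,0],[0,0,0,0,0,0,0],[0,0,0,0,0,0,0]]]'
```

```text
t: 16.82
eef_pos: [0.6231, -0.1015, 0.0542]
ee_rot: [-3.14, 0.003, -3.02]
force: [0.8, -2.5, 4.7]
width: 0.0003
t: 17.32
eef_pos: [0.6232, -0.1016, 0.0527]
ee_rot: [-3.14, 0.003, -3.02]
force: [-0.2, -4.0, 9.2]
width: 0.0004
```

```bash
python3 -m jog '[[[0,0,-0.0005,0,0,0,0],[0,0,-0.0005,0,0,0,0],[0,0,0,0,0,0,0],[0,0,0,0,0,0,0]]]'; python3 -m jog '[[[0,0,0.004,0,0,0,0],[0,0,0.02,0,0,0,0],[0,0,0.05,0,0,0,0],[0,0,0.05,0,0,0,0],[-0.04,-0.02,0.05,0,0,0,0],[-0.05,-0.02,0.04,0,0,0,0],[-0.05,-0.02,0.02,0,0,0,0],[0,0,0,0,0,0,0],[0,0,0,0,0,0,0]]]'; python3 - <<'E'
from station import grab_frame
import cv2,pickle
f=grab_frame("scene"); t=grab_frame("top")
cv2.imwrite("pics/s6.png",cv2.resize(f["pixels"][170:320,245:405],(640,600),interpolation=cv2.INTER_CUBIC)[:,:,::-1])
cv2.imwrite("pics/s6f.png",f["pixels"][:,:,::-1])
E
```

```text
t: 17.82
eef_pos: [0.6233, -0.1016, 0.0526]
ee_rot: [-3.14, 0.003, -3.02]
force: [-2.8, -2.1, 15.8]
width: 0.0005
t: 18.95
eef_pos: [0.488, -0.158, 0.278]
ee_rot: [3.141, 0.001, -3.021]
force: [0.4, 0.2, -0.5]
width: 0.0003
```

View pics/s6.png

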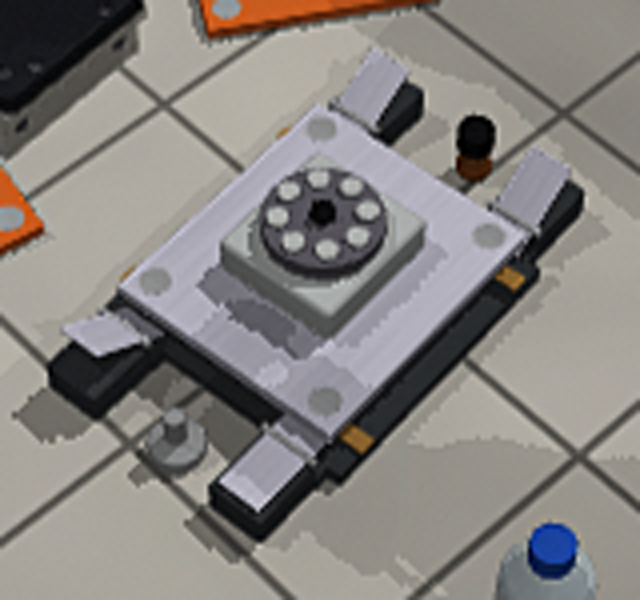

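View pics/s6f.png

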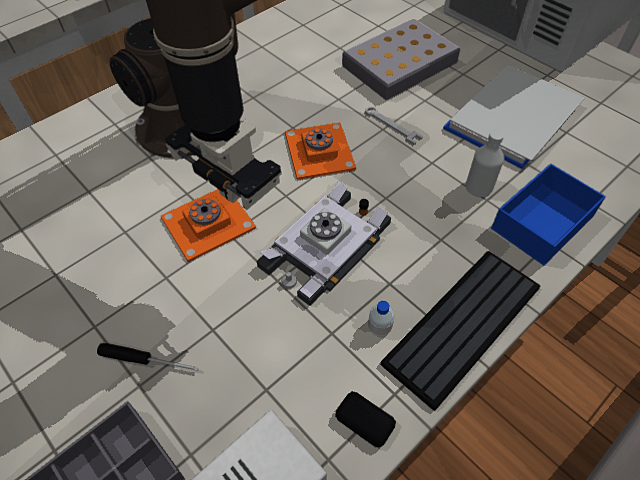

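The FR shim lies flat on its ledge (crop 262,470) and the other three stand up. The FR tag is lower (357,439, was 357,433), the discs and bystanders haven't moved, and the robot is clear. Handing in.

```bash
python3 -c "
from station import job_done
print(job_done())"
```

```text
the job is handed in; nothing more can be done
None
```

The far right corner was the one that gave. I pressed it right down, let it come back up, then pressed its shim flat and handed the job in at about 19 s of the 54 s allowed.

- **Corner test:** Near left and near right were solid, with 9.5 N and 11 N giving no travel. Far right started to give at about 2 N and bottomed out 5.2 mm down. I stopped there, so far left was not pressed.
- **Before the shim:** The far right brass tag had dropped about 4 mm. The far left tag and the plate's discs were where they started.
- **Shim:** I pressed it until the fingertips stopped at about 27.6 mm above the bench with 16 N. That matches the 27.5 mm given for flat.
- **Final picture:** The far right shim is flat and the other three stand up. The plate and the things around it look unmoved by eye, and the arm is clear of everything.

No check failed or disagreed. The tag drop was only about 1.7 pixels in the original image, so that 4 mm figure is rough.

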